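# Put the mixed-up bean canisters back and the tamper on its mat

### The job

The three bean canisters stand in one another's trays: put each one into the tray of its own colour, standing flat inside the rim, parking one upright in the middle of the black tamping mat while you make the swap. When all three canisters are home, stand the tamper upright in the middle of the mat. Keep the canisters and the tamper upright all the way, and leave the espresso cup and the milk jug where they are.

Things in the scene. Friction and masses are not known exactly. Their poses are not given: they have to be found in the camera images.
- blue_can: blue enamelled bean canister, an upright cylinder of 52 mm diameter, body and blue lid 85 mm tall, with a small steel knob (18 mm wide) on the lid up to 98 mm; about 0.25 kg; loose. Origin: centre of its underside, z up. Grip it across its body from above, some 55 to 60 mm above its underside. At the start it stands in a tray of another colour.
- yellow_can: yellow enamelled bean canister, an upright cylinder of 52 mm diameter, body and yellow lid 85 mm tall, with a small steel knob (18 mm wide) on the lid up to 98 mm; about 0.25 kg; loose. Origin: centre of its underside, z up. Grip it across its body from above, some 55 to 60 mm above its underside. At the start it stands in a tray of another colour.
- green_can: green enamelled bean canister, an upright cylinder of 52 mm diameter, body and green lid 85 mm tall, with a small steel knob (18 mm wide) on the lid up to 98 mm; about 0.25 kg; loose. Origin: centre of its underside, z up. Grip it across its body from above, some 55 to 60 mm above its underside. At the start it stands in a tray of another colour.
- blue_tray: blue round coaster tray fixed to the counter, 88 mm outer diameter, with a low rim 8 mm high and 6 mm thick; inside it is a flat floor of 76 mm diameter, 4 mm above the counter, room for one canister. Origin: centre of its underside on the counter, z up.
- yellow_tray: yellow round coaster tray fixed to the counter, 88 mm outer diameter, with a low rim 8 mm high and 6 mm thick; inside it is a flat floor of 76 mm diameter, 4 mm above the counter, room for one canister. Origin: centre of its underside on the counter, z up.
- green_tray: green round coaster tray fixed to the counter, 88 mm outer diameter, with a low rim 8 mm high and 6 mm thick; inside it is a flat floor of 76 mm diameter, 4 mm above the counter, room for one canister. Origin: centre of its underside on the counter, z up.
- tamping_mat: black square rubber tamping mat with a grey ring drawn in its middle, fixed to the counter, 110 x 110 mm, 8 mm thick, flat top without a rim; free at the start. Origin: centre of its underside on the counter, z up.
- tamper: coffee tamper standing upright on the counter: round steel foot of 58 mm diameter and 20 mm height, thin neck, dark wooden handle of 33 mm diameter (widest 60 to 80 mm above the underside), 92 mm tall in all; about 0.35 kg; loose. Origin: centre of its underside, z up. Grip the handle from above, some 68 mm above the underside.
- espresso_cup: bystander: empty terracotta espresso cup, 66 mm across, 55 mm tall, loose; to be left alone. Origin: centre of its underside.
- milk_jug: bystander: steel milk jug with a handle towards its +y, 72 mm across without the handle, 90 mm tall, loose; to be left alone. Origin: centre of its underside.
Things that resemble listed ones, but are neither listed nor needed, are in the scene too. Of the things that look like the yellow_tray, the smallest one is meant.

How it is judged:
On the way, in this order (a step that is already met when the one before it is completed fails the run):
1. one canister is parked, released and upright, on the tamping mat (its centre within 30 mm of the mat's) (((horizontal distance between blue_can and tamping_mat below 0.03 m and z of blue_can in the frame of tamping_mat below 0.012 m and angle between blue_can's own z axis and vertical below 0.1 rad and linear speed of blue_can below 0.03 m/s and contact force between the fingers and blue_can below 0.1 N) or (horizontal distance between yellow_can and tamping_mat below 0.03 m and z of yellow_can in the frame of tamping_mat below 0.012 m and angle between yellow_can's own z axis and vertical below 0.1 rad and linear speed of yellow_can below 0.03 m/s and contact force between the fingers and yellow_can below 0.1 N) or (horizontal distance between green_can and tamping_mat below 0.03 m and z of green_can in the frame of tamping_mat below 0.012 m and angle between green_can's own z axis and vertical below 0.1 rad and linear speed of green_can below 0.03 m/s and contact force between the fingers and green_can below 0.1 N))), for 0.2 s.
2. all three canisters stand flat in the trays of their own colours, released, with the tamper not yet on the mat (horizontal distance between blue_can and blue_tray below 0.014 m and z of blue_can in the frame of blue_tray below 0.008 m and angle between each of blue_can, yellow_can, green_can's own z axis and vertical below 0.1 rad and linear speed of each of blue_can, yellow_can, green_can below 0.03 m/s and contact force between the fingers and blue_can below 0.1 N and horizontal distance between yellow_can and yellow_tray below 0.014 m and z of yellow_can in the frame of yellow_tray below 0.008 m and contact force between the fingers and yellow_can below 0.1 N and horizontal distance between green_can and green_tray below 0.014 m and z of green_can in the frame of green_tray below 0.008 m and contact force between the fingers and green_can below 0.1 N and horizontal distance between tamper and tamping_mat above 0.04 m), for 0.2 s.
At the end, for the whole second after the job is handed in: Each canister stands upright and flat on the floor of the tray of its own colour (centres within 14 mm, which is anywhere inside the rim); the tamper stands upright on the tamping mat, its centre within 15 mm of the mat's; all released and at rest (horizontal distance between blue_can and blue_tray below 0.014 m and z of blue_can in the frame of blue_tray below 0.008 m and angle between each of blue_can, yellow_can, green_can, tamper's own z axis and vertical below 0.1 rad and linear speed of each of blue_can, yellow_can, green_can, tamper below 0.03 m/s and contact force between the fingers and blue_can below 0.1 N and horizontal distance between yellow_can and yellow_tray below 0.014 m and z of yellow_can in the frame of yellow_tray below 0.008 m and contact force between the fingers and yellow_can below 0.1 N and horizontal distance between green_can and green_tray below 0.014 m and z of green_can in the frame of green_tray below 0.008 m and contact force between the fingers and green_can below 0.1 N and horizontal distance between tamper and tamping_mat below 0.015 m and z of tamper in the frame of tamping_mat below 0.012 m and contact force between the fingers and tamper below 0.1 N); the robot touches nothing.
It fails at once if a canister or the tamper is tipped by more than about 30 degrees (angle between any of blue_can, yellow_can, green_can, tamper's own z axis and vertical above 0.52 rad).
It fails at once if the espresso cup or the milk jug is moved by more than 30 mm or knocked over (distance of any of espresso_cup, milk_jug from where it was at the start of the episode above 0.03 m or angle between any of espresso_cup, milk_jug's own z axis and vertical above 0.5 rad).
It also fails if it takes over 115 s, if anything falls off the work surface, if the arm or the gripper's body presses on something with over 40 N, if the wrist force passes 120 N, or if a joint passes its speed limit or range.

### The arm

A 6-joint arm with a two-finger parallel gripper is mounted at the origin on the work surface. World frame = base frame: x ahead of the robot, y to its left, z up, the work surface at z = 0. Lengths are in m, angles in rad, forces in N, time in s.
With the tool pointing down it reaches from about 0.3 to 0.875 m from the base axis. Payload 4.2 kg.
Tool frame: the origin (TCP) lies midway between the tips of the shut fingers; the grasp point (between the pads) lies bot.grasp_offset behind it (bot.grasp_offset is the distance from the TCP to the grasp point, in m); z points along the fingers, y is the line along which they close (so a half turn about z gives the same grasp; the last joint's range is limited). The gripper opens to 85 mm and grips with 20 to 120 N. Pads are 22 mm wide; open, the fingers measure 114 mm over their backs; the gripper's body (76 mm by 85 mm) begins 54 mm behind the grasp point. The pads swing forward as they close: fully open they stand 13 mm farther back than shut.
Start: joints at [-1.26, 0.32, 1.565, -0, 1.257, -0.02], TCP at [0.187, -0.544, 0.231] pointing down, gripper open.
Joint ranges: [-3.11, 3.11], [-0.84, 2.01], [0.21, 2.61], [-1.34, 4.49], [0.05, 2.63], [-2.56, 2.56]. Speed limits (rad/s): [2.57, 2.57, 3.14, 3.14, 3.14, 3.14].

### API

Orientations are given as a unit quaternion [w, x, y, z].
In Python, from station import bot gives the robot as it stands.
- The arm moves only by the shell command python3 -m crank [FORCE], which reads ROWS from standard input. ROWS is a JSON list of rows, 1 to 10 of them, each written [[dx, dy, dz], turn, opening]: dx, dy, dz in units of 20 mm, then a turn about the tool's z in units of 0.05 rad, then the finger opening in m; each row is the pose to reach, as a shift and turn from the pose commanded when the command began, along the tool's axes at that moment; what a row does not reach only later rows make up. A row lasts 1/12 s, in which the tool goes at most 0.0417 m and 0.125 rad, less where a joint would pass 70% of its speed; a pose out of reach is approached as far as the arm can. The fingers move at their own pace and stop on an object; FORCE is the grip in N (left out, the last holds). Time passes only in rows, so rows that do not move let the fingers close. It prints the time, the measured TCP pose, the force, the opening and the grip force at its end. Input that does not fit is refused with a message, and nothing moves.
- bot.get_obs(): the state, without advancing time (a new reading comes with each control period).
- bot.get_image(name): name is "scene" or "top" or "wrist"; returns a dict with "pixels" (400x640x3 uint8, red, green, blue), "intrinsics" (3x3 intrinsics, pixels), "k1" (the pictures are not rectified: a ray, as slopes to the right and down, at radius r is drawn at 1 + k1 r^2 times it, then the intrinsics apply), "origin" and "orientation" of the camera in the world; the wrist camera has in their place "hand_eye" (4x4, takes a point from camera to tool coordinates, whose origin is the TCP and whose axes are the flange's). Camera axes: x right, y up, looking along -z (the intrinsics and any distortion apply to the point x, -y, -z); pixel columns grow to the right and rows downward; lengths in m; the calibration is good to about 2 mm. A picture is of the moment at which its call begins: read the wrist's pose just before it. There is no depth.
- bot.hand_in(): hands the job in; it is judged then, once.
Trained networks look in a picture, given as the dict that the camera call returned (one of the last four; its "shot" number tells which), for a name from the list of things; names that differ only in an ending like _2 or _b are one class to them, and where a whole thing is asked for, a point or a joint stands for the part that bears it (a point fixed in the world has none). Each returns a list of dicts, best first, with "confidence" (0 to 1); they miss things now and then, are a little off and sometimes report something else, mostly with a low value. They report only what shows in the picture. A call takes as long as a camera call. They do not tell look-alikes from the thing itself.
- bot.find_in(picture, label): "xyz" ([x, y, z] in m, in the coordinates of the camera as it stood for that picture, good to about 4 mm: the middle of the surface that is visible of it).
- bot.place_of(picture, label): "xyz" ([x, y, z] in m, in the coordinates of the camera as it stood for that picture, good to about 4 mm: a listed point, or the origin of a listed thing).
The state is a dict: "clock": time; "joint_pos": joint angles; "qvel": joint speeds; "effort": joint torques, N m; "position": TCP position; "eef_rot": TCP orientation; "ft_force": force on the tool from outside, world axes, zero at the start; "moment": the same for the moment, N m; "gripper_width": finger opening in m; "grip_force": force on a finger pad.
Only numpy, scipy, OpenCV 4.12 (cv2) and the standard library are available. Lean on these libraries where they do the work, as an engineer would, in place of code of your own. Each camera call takes 0.05 s, during which the arm holds its last target. There are 200 camera calls.

## Working session

There is one attempt and no reset: what is moved stays moved. The work goes in short steps, Python scripts to look and compute and a shell command to move; the robot and the scene stay as the last step left them, time stands still between calls to the robot, and variables do not carry over. Pictures are saved under pics/ and viewed, at most 19 in all, crops included, and the job is handed in when it is done.

```bash
ls; mkdir -p pics; cat > h.py <<'E'
import numpy as np, cv2
from scipy.spatial.transform import Rotation as R
from station import bot
def q(w): return R.from_quat([w[1],w[2],w[3],w[0]])
def shot(name,fn=None):
    o=bot.get_obs(); p=bot.get_image(name)
    if name=="wrist":
        T=np.eye(4);T[:3,:3]=q(o["eef_rot"]).as_matrix();T[:3,3]=o["position"];T=T@np.array(p["hand_eye"])
    else:
        T=np.eye(4);T[:3,:3]=q(p["orientation"]).as_matrix();T[:3,3]=p["origin"]
    if fn: cv2.imwrite("pics/"+fn,p["pixels"][:,:,::-1])
    return p,T
def world(T,x): return T[:3,:3]@np.array(x)+T[:3,3]
def pix(p,T,X):
    c=T[:3,:3].T@(np.array(X)-T[:3,3]); s=np.array([c[0],-c[1]])/-c[2]
    s=s*(1+p["k1"]*(s@s)); K=np.array(p["intrinsics"]); return K[:2,:2]@s+K[:2,2]
def ray(p,T,uv,z):
    K=np.array(p["intrinsics"]); d=np.linalg.inv(K[:2,:2])@(np.array(uv)-K[:2,2]); s=d.copy()
    for _ in range(20): s=d/(1+p["k1"]*(s@s))
    v=T[:3,:3]@np.array([s[0],-s[1],-1]); return T[:3,3]+v*(z-T[2,3])/v[2]
E
cat > look.py <<'E'
import sys
from h import *
np.set_printoptions(precision=4,suppress=True)
L="blue_can yellow_can green_can blue_tray yellow_tray green_tray tamping_mat tamper espresso_cup milk_jug".split()
for n in ("top","scene"):
    p,T=shot(n,n+"0.png")
    for l in L:
        for r in bot.place_of(p,l):
            w=world(T,r["xyz"]); print(n,l,round(r["confidence"],2),w,pix(p,T,w).round())
o=bot.get_obs();print(o["clock"],o["position"],q(o["eef_rot"]).as_matrix(),bot.grasp_offset)
E
python3 look.py
```

```text
pics
top blue_can 0.61 [ 0.6292 -0.1401  0.0053] [381. 206.]
top yellow_can 0.67 [ 0.4449 -0.0039  0.0004] [331. 271.]
top green_can 0.76 [0.4757 0.2694 0.006 ] [232. 255.]
top blue_tray 0.59 [0.4796 0.2706 0.0041] [232. 254.]
top blue_tray 0.36 [ 0.4727 -0.2722 -0.0041] [428. 264.]
top yellow_tray 0.91 [ 0.6302 -0.1404 -0.0018] [381. 206.]
top yellow_tray 0.6 [ 0.8325  0.0074 -0.0002] [331. 136.]
top yellow_tray 0.58 [ 0.7849 -0.1917 -0.0021] [399. 155.]
top green_tray 0.67 [ 0.4436 -0.0032 -0.0007] [331. 271.]
top tamping_mat 0.89 [0.6411 0.1181 0.0012] [290. 199.]
top tamper 0.74 [ 0.4722 -0.2703 -0.0025] [427. 264.]
top espresso_cup 0.95 [ 0.6552 -0.0047 -0.0017] [333. 196.]
top milk_jug 0.97 [ 0.6579  0.3434 -0.0028] [211. 191.]
scene blue_can 0.83 [ 0.6305 -0.1463  0.0068] [261. 180.]
scene yellow_can 0.63 [ 0.4437 -0.0061  0.0104] [340. 160.]
scene green_can 0.84 [0.4748 0.2707 0.0076] [421. 207.]
scene green_can 0.71 [ 0.4747 -0.2729  0.0013] [262. 135.]
scene blue_tray 0.8 [0.4743 0.2674 0.0019] [420. 207.]
scene yellow_tray 0.75 [0.8352 0.0105 0.004 ] [257. 255.]
scene yellow_tray 0.71 [ 0.7847 -0.1913 -0.0028] [212. 209.]
scene yellow_tray 0.64 [ 0.6341 -0.1341 -0.0024] [264. 184.]
scene green_tray 0.74 [ 0.4457 -0.0029  0.0017] [341. 163.]
scene tamping_mat 0.74 [ 0.6498  0.1195 -0.0001] [337. 226.]
scene tamper 0.56 [ 0.474  -0.2718  0.0006] [263. 135.]
scene espresso_cup 0.8 [ 0.6608 -0.0061  0.0004] [295. 209.]
scene espresso_cup 0.25 [0.6575 0.3515 0.0006] [416. 270.]
scene milk_jug 0.9 [0.6553 0.3505 0.0001] [416. 269.]
1.1 [ 0.1868 -0.5438  0.2313] [[ 0.9458  0.3248  0.    ]
 [ 0.3248 -0.9458 -0.0001]
 [ 0.      0.0001 -1.    ]] 0.0187
```

View pics/top0.png

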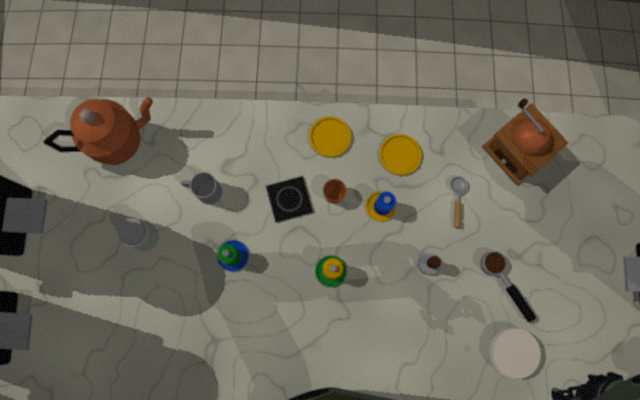

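View pics/scene0.png

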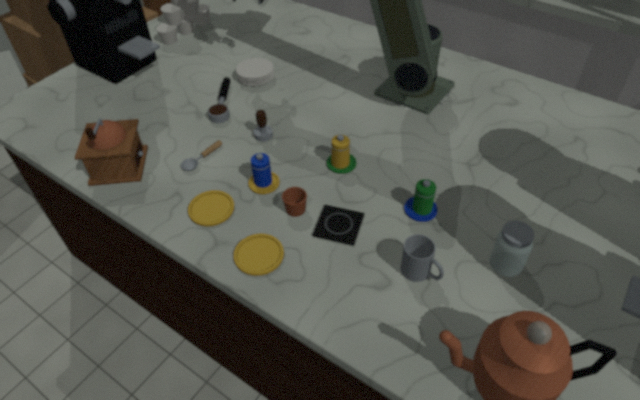

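The top view shows the blue can at (383,203) standing in a yellow tray, the yellow can at (331,270) in the green tray, and the green can at (231,254) in the blue tray. The mat is at (290,199), the tamper at (430,263), the cup at (334,190) and the jug at (205,187). There are three yellow discs, at (330,137), (401,155) and (381,206). The one at (381,206), under the blue can, looks smallest, so it fits the description. I'll confirm it in a crop.

```bash
cat > to.py <<'E'
import sys
from h import *
np.set_printoptions(precision=4,suppress=True)
# python3 to.py x y z : shift along tool axes from here to world TCP target
o=bot.get_obs();M=q(o["eef_rot"]).as_matrix()
print(o["position"],M.T@(np.array(list(map(float,sys.argv[1:4])))-o["position"]),"turn",np.arctan2(M[1,0],M[0,0]))
E
python3 - <<'E'
from h import *
im=cv2.imread("pics/top0.png")[95:245,280:480]
cv2.imwrite("pics/crop1.png",cv2.resize(im,None,fx=4,fy=4,interpolation=cv2.INTER_CUBIC))
p=bot.get_image("wrist");print(p["hand_eye"])
p,T=shot("top")
for c in [(330,137),(401,155),(381,206)]:
    print(c,ray(p,T,c,0.004))
E
python3 to.py 0.55 -0.14 0.25
```

```text
[[ 1.03917053e-03  9.57630244e-01  2.87998673e-01  7.24339918e-02]
 [ 9.99998619e-01 -6.21653067e-04 -1.54117141e-03  1.29905624e-03]
 [-1.29683710e-03  2.87999877e-01 -9.57629568e-01 -1.42714400e-01]
 [ 0.00000000e+00  0.00000000e+00  0.00000000e+00  1.00000000e+00]]
(330, 137) [0.82864818 0.00979537 0.004     ]
(401, 155) [ 0.78181562 -0.19623588  0.004     ]
(381, 206) [ 0.6298187  -0.13936229  0.004     ]
[ 0.1868 -0.5438  0.2313] [ 0.4747 -0.264  -0.0187] turn 0.3307913295066253
```

View pics/crop1.png

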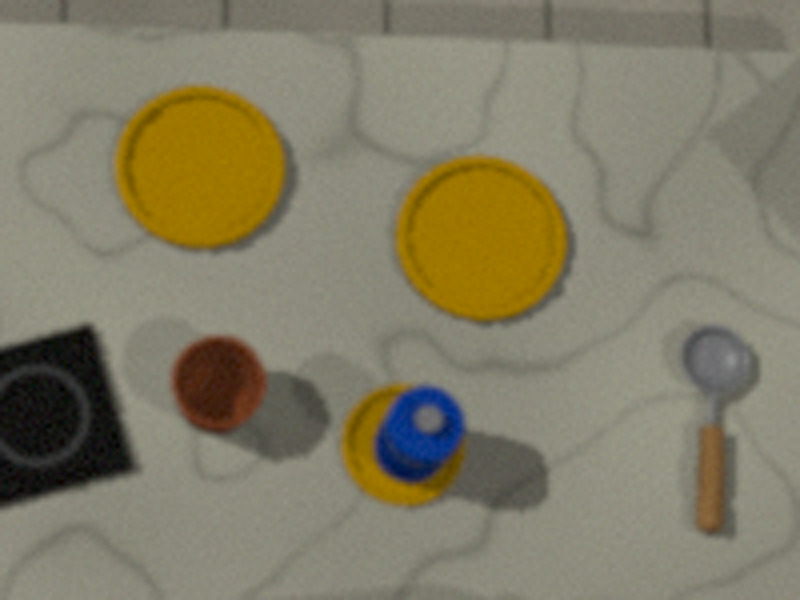

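The crop shows the disc under the blue can (crop 403,443) is about 123 px wide. The other two, at (203,167) and (482,238), are each about 170 px. So the tray under the blue can is the smallest and is the yellow_tray that's meant. Next I move over it.

The rows are not in the units I measure in: shifts go in units of 20 mm and turns go in units of 0.05 rad. I convert before sending: 0.541 m is 27.05, -0.241 m is -12.05, 0.331 rad is 6.62.

```bash
echo '[[[27.05,-12.05,-0.95],6.62,0.085],[[27.05,-12.05,-0.95],6.62,0.085],[[27.05,-12.05,-0.95],6.62,0.085],[[27.05,-12.05,-0.95],6.62,0.085],[[27.05,-12.05,-0.95],6.62,0.085],[[27.05,-12.05,-0.95],6.62,0.085],[[27.05,-12.05,-0.95],6.62,0.085],[[27.05,-12.05,-0.95],6.62,0.085],[[27.05,-12.05,-0.95],6.62,0.085],[[27.05,-12.05,-0.95],6.62,0.085]]' | python3 -m crank 40; python3 to.py 0.62 -0.14 0.25
```

```text
clock: 2.03
position: [0.4894, -0.2615, 0.2448]
eef_rot: [0.0, 1.0, -0.0, 0.0]
ft_force: [-0.5, -1.1, 0.2]
gripper_width: 0.0851
grip_force: 0.0
[ 0.4894 -0.2615  0.2448] [ 0.1306 -0.1216 -0.0052] turn -7.091073005948965e-05
```

To row units: 0.13 m is 6.5, -0.12 m is -6.

```bash
echo '[[[6.5,-6,-0.25],0,0.085],[[6.5,-6,-0.25],0,0.085],[[6.5,-6,-0.25],0,0.085],[[6.5,-6,-0.25],0,0.085],[[6.5,-6,-0.25],0,0.085],[[6.5,-6,-0.25],0,0.085],[[6.5,-6,-0.25],0,0.085]]' | python3 -m crank
cat > wl.py <<'E'
import sys
from h import *
np.set_printoptions(precision=4,suppress=True)
p,T=shot("wrist",sys.argv[1])
for l in sys.argv[2:]:
    for r in bot.place_of(p,l):
        w=world(T,r["xyz"]); print(l,round(r["confidence"],2),w,pix(p,T,w).round())
print(bot.get_obs()["position"],bot.get_obs()["clock"])
E
python3 wl.py w1.png blue_can yellow_tray tamping_mat espresso_cup
```

```text
clock: 2.62
position: [0.6179, -0.1432, 0.2491]
eef_rot: [0.0, 1.0, 0.0, -0.001]
ft_force: [-0.8, -0.7, -0.1]
gripper_width: 0.0852
grip_force: 0.0
blue_can 0.7 [ 0.6293 -0.1444  0.0055] [322. 158.]
yellow_tray 0.73 [ 0.7854 -0.1943 -0.0014] [368.  14.]
tamping_mat 0.75 [0.6439 0.1205 0.001 ] [103. 145.]
tamping_mat 0.6 [ 0.4746  0.2723 -0.0003] [ 17. 270.]
espresso_cup 0.67 [ 0.6676 -0.0069 -0.0019] [207. 125.]
[ 0.6172 -0.1446  0.2499] 2.8667
```

View pics/w1.png

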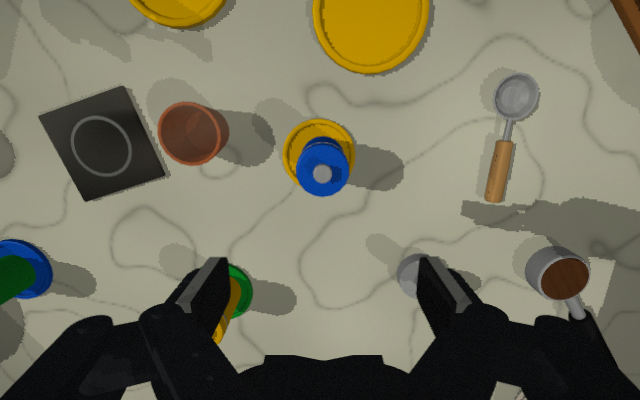

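The wrist view shows the blue can's knob at (322,174), its yellow tray around (319,153), the mat ring at (101,146) and the cup at (193,133). I'll turn these pixels into positions.

```bash
python3 - <<'E'
from h import *
np.set_printoptions(precision=4,suppress=True)
p,T=shot("wrist");im=p["pixels"]
print("knob",ray(p,T,(322.5,174),.102),"ring",ray(p,T,(101,146),.008))
print("matcorners",np.mean([ray(p,T,c,.008) for c in [(124,86),(39,116),(86,201),(166,176)]],0))
h=cv2.cvtColor(im,cv2.COLOR_RGB2HSV)
m=cv2.inRange(h,(18,120,60),(35,255,255)); m[:100]=0; m[230:]=0
ys,xs=np.nonzero(m)
P=np.array([ray(p,T,c,.008)[:2] for c in zip(xs,ys)])
hull=cv2.convexHull(P.astype(np.float32))[:,0]
print("tray hull circle",cv2.minEnclosingCircle(hull.astype(np.float32)),len(xs))
E
```

```text
knob [ 0.6296 -0.146   0.102 ] ring [0.6444 0.1174 0.008 ]
matcorners [0.6437 0.114  0.008 ]
tray hull circle ((0.6215097904205322, -0.23378263413906097), 0.13843481242656708) 1898
```

```bash
python3 - <<'E'
from h import *
p,T=shot("wrist")
h=cv2.cvtColor(p["pixels"],cv2.COLOR_RGB2HSV)
m=cv2.inRange(h,(18,120,60),(35,255,255)); m[:100]=0; m[230:]=0;m[:,:270]=0;m[:,370:]=0
P=np.array([ray(p,T,c,.008)[:2] for c in zip(*np.nonzero(m)[::-1])])
print(cv2.minEnclosingCircle(P.astype(np.float32)))
E
echo '[[[0.6,0,1],0,0.085],[[0.6,0,3],0,0.085],[[0.6,0,5],0,0.085],[[0.6,0,7],0,0.085],[[0.6,0,8.75],0,0.085],[[0.6,0,9.75],0,0.085],[[0.6,0,10.5],0,0.085],[[0.6,0,10.5],0,0.085]]' | python3 -m crank
python3 wl.py w2.png blue_can
```

```text
((0.6326954960823059, -0.13970686495304108), 0.04379895329475403)
clock: 3.63
position: [0.6274, -0.1432, 0.0358]
eef_rot: [-0.001, 1.0, -0.0, -0.004]
ft_force: [-1.4, 0.5, -0.8]
gripper_width: 0.0847
grip_force: 0.0
blue_can 0.82 [ 0.6299 -0.1483  0.0016] [329. 229.]
[ 0.6301 -0.1437  0.0397] 3.7333
```

View pics/w2.png

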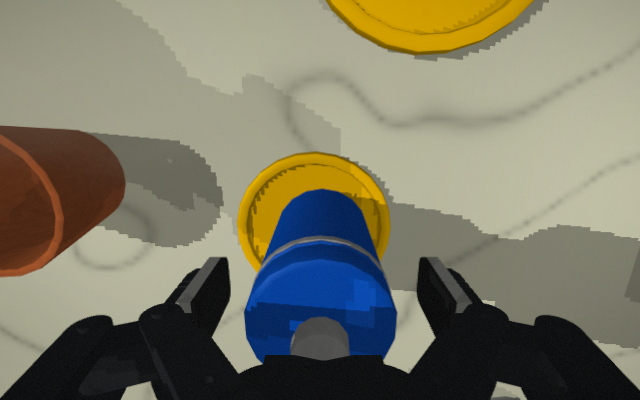

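The yellow tray's circle fit comes out at (0.633,-0.140), and its radius of 43.8 mm is the expected one. The can sits centred between the open fingers, with its lid around (320,290). I close on it.

```bash
echo '[[[0,0,0],0,0.045],[[0,0,0],0,0.045],[[0,0,0],0,0.045],[[0,0,0],0,0.045],[[0,0,0],0,0.045],[[0,0,0],0,0.045]]' | python3 -m crank 40; echo '[[[0,0,-1],0,0.045],[[0,0,-2.5],0,0.045],[[0,0,-4.5],0,0.045],[[0,0,-6],0,0.045],[[0,0,-6],0,0.045]]' | python3 -m crank; python3 to.py 0.644 0.118 0.16
```

```text
clock: 4.23
position: [0.6312, -0.1434, 0.0414]
eef_rot: [0.0, 1.0, -0.0, 0.002]
ft_force: [-0.2, 1.0, 6.2]
gripper_width: 0.0512
grip_force: 42.2
clock: 4.65
position: [0.6338, -0.1442, 0.1672]
eef_rot: [0.002, 1.0, -0.0, 0.007]
ft_force: [0.9, 0.1, -0.5]
gripper_width: 0.0513
grip_force: 42.5
[ 0.6338 -0.1442  0.1672] [ 0.01   -0.2622  0.0064] turn -0.00010581171289222802
```

To row units: -0.262 m is -13.1, -0.256 m is -12.8.

```bash
echo '[[[0.7,-1,0],0,0.045],[[0.7,-2.5,0],0,0.045],[[0.7,-4.5,0],0,0.045],[[0.7,-6.5,0],0,0.045],[[0.7,-8.5,0],0,0.045],[[0.7,-10.5,0],0,0.045],[[0.7,-12,0],0,0.045],[[0.7,-12.8,0],0,0.045],[[0.7,-13.1,0],0,0.045],[[0.7,-13.1,0],0,0.045]]' | python3 -m crank; python3 wl.py w3.png tamping_mat blue_can green_can
```

```text
clock: 5.48
position: [0.6438, 0.1195, 0.1588]
eef_rot: [0.0, 1.0, 0.001, -0.001]
ft_force: [0.5, -0.1, -1.9]
gripper_width: 0.0514
grip_force: 42.6
tamping_mat 0.59 [ 0.644   0.1222 -0.0017] [318. 183.]
blue_can 0.84 [0.6465 0.1181 0.1235] [322. 229.]
[0.6443 0.1168 0.1593] 5.6833
```

View pics/w3.png

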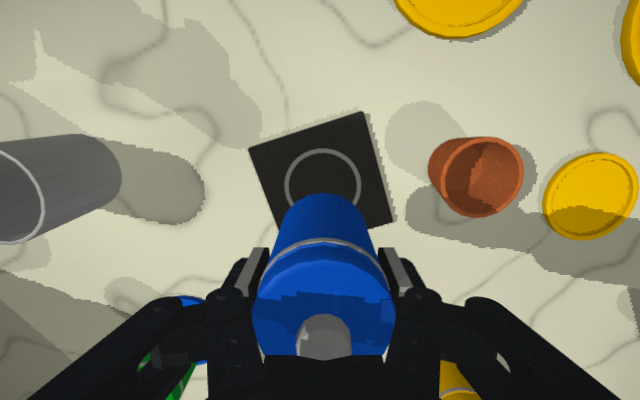

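The can hangs over the mat ring (centre about 323,185), and the empty yellow tray is clear at (590,196). Lowering.

```bash
python3 - <<'E'
from h import *
p,T=shot("wrist")
h=cv2.cvtColor(p["pixels"],cv2.COLOR_RGB2HSV)
m=cv2.inRange(h,(18,120,40),(35,255,255)); m[:135]=0; m[260:]=0;m[:,:535]=0
P=np.array([ray(p,T,c,.008)[:2] for c in zip(*np.nonzero(m)[::-1])])
print("ytray",cv2.minEnclosingCircle(P.astype(np.float32)),"ring",ray(p,T,(323,185),.008))
E
echo '[[[0,-0.05,1.5],0,0.045],[[0,-0.05,3],0,0.045],[[0,-0.05,4.25],0,0.045],[[0,-0.05,5],0,0.045],[[0,-0.05,5.35],0,0.045],[[0,-0.05,5.55],0,0.045],[[0,-0.05,5.7],0,0.045],[[0,-0.05,5.75],0,0.045],[[0,-0.05,5.75],0,0.045]]' | python3 -m crank
```

```text
ytray ((0.6324785947799683, -0.13674895465373993), 0.04600818455219269) ring [0.64532181 0.11489489 0.008     ]
clock: 6.48
position: [0.645, 0.1196, 0.0457]
eef_rot: [-0.0, 1.0, -0.0, 0.001]
ft_force: [-0.1, 1.0, -2.6]
gripper_width: 0.0516
grip_force: 42.7
```

To row units: 0.002 m is 0.1, 0.001 m is 0.05.

```bash
echo '[[[0,0,0.05],0,0.045],[[0,0,0.1],0,0.045],[[0,0,0.1],0,0.045],[[0,0,0.1],0,0.045]]' | python3 -m crank; echo '[[[0,0,0.05],0,0.045],[[0,0,0.1],0,0.045],[[0,0,0.1],0,0.045],[[0,0,0.1],0,0.045]]' | python3 -m crank
```

```text
clock: 6.82
position: [0.6452, 0.1198, 0.0454]
eef_rot: [-0.0, 1.0, -0.0, 0.002]
ft_force: [-2.4, -0.9, 7.7]
gripper_width: 0.0513
grip_force: 43.5
clock: 7.15
position: [0.6452, 0.1198, 0.0454]
eef_rot: [-0.0, 1.0, -0.0, 0.002]
ft_force: [-5.2, -0.4, 17.5]
gripper_width: 0.0513
grip_force: 44.4
```

To row units: -0.002 m is -0.1.

```bash
echo '[[[0,0,-0.1],0,0.085],[[0,0,-0.1],0,0.085],[[0,0,-0.1],0,0.085],[[0,0,-0.1],0,0.085],[[0,0,-0.1],0,0.085]]' | python3 -m crank; echo '[[[0,0,-1.5],0,0.085],[[0,0,-3.5],0,0.085],[[0,0,-5.5],0,0.085],[[0,0,-7.5],0,0.085],[[0,0,-9.5],0,0.085],[[0,0,-10],0,0.085],[[0,0,-10],0,0.085]]' | python3 -m crank; python3 wl.py w4.png tamping_mat blue_can yellow_can green_tray; python3 to.py 0.45 -0.005 0.245
```

```text
clock: 7.57
position: [0.6442, 0.1198, 0.0422]
eef_rot: [0.0, 1.0, -0.0, -0.0]
ft_force: [-0.9, -0.2, 0.1]
gripper_width: 0.0852
grip_force: 0.0
clock: 8.15
position: [0.6461, 0.1201, 0.2469]
eef_rot: [-0.001, 1.0, -0.0, 0.004]
ft_force: [-0.1, 0.2, -0.8]
gripper_width: 0.0847
grip_force: 0.0
blue_can 0.68 [0.6467 0.116  0.0062] [325. 170.]
yellow_can 0.8 [ 0.4505 -0.009   0.0071] [416. 311.]
green_tray 0.66 [ 0.4463 -0.0035 -0.0016] [410. 309.]
[0.6431 0.1195 0.2395] 8.4
[0.6431 0.1195 0.2395] [-0.1931  0.1246 -0.0043] turn -0.00023416126369937382
```

```bash
echo '[[[-1.5,1,0],0,0.085],[[-3,2,0],0,0.085],[[-4.5,3,0],0,0.085],[[-6,4,0],0,0.085],[[-7.5,5,0],0,0.085],[[-9,5.9,0],0,0.085],[[-9.75,6.25,0],0,0.085],[[-9.75,6.25,0],0,0.085]]' | python3 -m crank; python3 wl.py w5.png yellow_can green_tray tamper blue_tray
```

```text
clock: 9.07
position: [0.4452, -0.0064, 0.2412]
eef_rot: [0.0, 1.0, -0.001, -0.002]
ft_force: [-0.3, -0.4, 0.1]
gripper_width: 0.0851
grip_force: 0.0
yellow_can 0.9 [ 0.4509 -0.0115  0.004 ] [326. 163.]
tamper 0.62 [ 0.4757 -0.2754  0.0019] [549. 142.]
[ 0.4502 -0.0048  0.2419] 9.3167
```

View pics/w5.png

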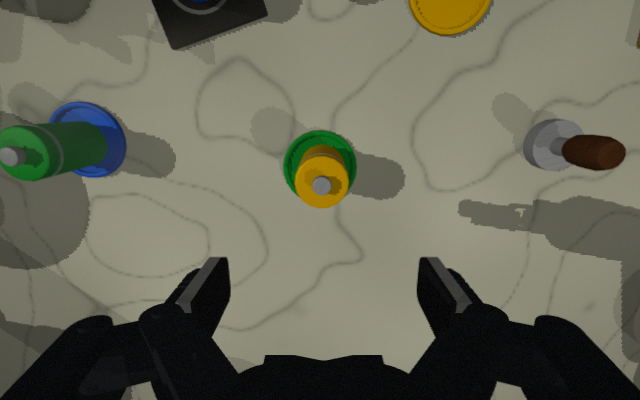

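The wrist view shows the yellow can's knob at (322,186), the green tray around (320,163), the blue tray at (90,140) and the tamper foot at (550,145).

```bash
python3 - <<'E'
from h import *
p,T=shot("wrist")
h=cv2.cvtColor(p["pixels"],cv2.COLOR_RGB2HSV)
def fit(lo,hi,x0,x1,y0,y1):
    m=cv2.inRange(h,lo,hi);k=np.zeros_like(m);k[y0:y1,x0:x1]=m[y0:y1,x0:x1]
    P=np.array([ray(p,T,c,.008)[:2] for c in zip(*np.nonzero(k)[::-1])])
    return cv2.minEnclosingCircle(P.astype(np.float32))
print("green",fit((45,80,30),(85,255,255),270,370,110,230))
print("blue",fit((100,100,40),(130,255,255),40,140,85,190))
print("knob",ray(p,T,(322,186),.102)); print(bot.get_obs()["position"])
E
```

```text
green ((0.4462217092514038, -0.004456709139049053), 0.04388592764735222)
blue ((0.47876104712486267, 0.2646750509738922), 0.04455595463514328)
knob [ 0.45308672 -0.0056142   0.102     ]
[ 0.45019074 -0.0047395   0.2420021 ]
```

```bash
echo '[[[0.05,0.05,1],0,0.085],[[0.05,0.05,3],0,0.085],[[0.05,0.05,5],0,0.085],[[0.05,0.05,7],0,0.085],[[0.05,0.05,8.5],0,0.085],[[0.05,0.05,9.5],0,0.085],[[0.05,0.05,10.1],0,0.085],[[0.05,0.05,10.1],0,0.085]]' | python3 -m crank; echo '[[[0,0,0],0,0.045],[[0,0,0],0,0.045],[[0,0,0],0,0.045],[[0,0,0],0,0.045],[[0,0,0],0,0.045],[[0,0,0],0,0.045]]' | python3 -m crank 40; echo '[[[0,0,-1],0,0.045],[[0,0,-2.5],0,0.045],[[0,0,-4.5],0,0.045],[[0,0,-6],0,0.045],[[0,0,-6],0,0.045]]' | python3 -m crank; python3 wl.py w6.png yellow_can; python3 to.py 0.633 -0.139 0.16
```

```text
clock: 10.03
position: [0.4489, -0.0057, 0.0376]
eef_rot: [-0.0, 1.0, 0.0, -0.003]
ft_force: [0.3, -0.3, 0.2]
gripper_width: 0.0852
grip_force: 0.0
clock: 10.53
position: [0.4514, -0.006, 0.0417]
eef_rot: [-0.0, 1.0, -0.0, 0.002]
ft_force: [-0.1, 2.8, 5.8]
gripper_width: 0.051
grip_force: 42.1
clock: 10.95
position: [0.4537, -0.0066, 0.1661]
eef_rot: [0.0, 1.0, -0.0, 0.006]
ft_force: [0.1, 0.1, -2.5]
gripper_width: 0.0514
grip_force: 43.3
yellow_can 0.55 [ 0.4534 -0.0111  0.1299] [328. 234.]
[ 0.4501 -0.0064  0.1611] 11.05
[ 0.4501 -0.0064  0.1611] [0.1829 0.1326 0.0014] turn -0.00019517256513285606
```

View pics/w6.png

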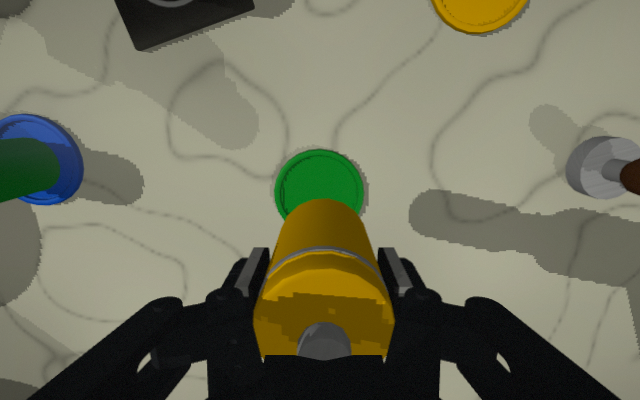

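The yellow can is held upright between the pads (knob about 324,340), and the green tray is free at (320,187). Carrying it to the yellow tray.

To row units: 0.183 m is 9.15, 0.16 m is 8.

```bash
echo '[[[1,0.75,0],0,0.045],[[2.25,1.65,0],0,0.045],[[3.75,2.75,0],0,0.045],[[5.25,3.85,0],0,0.045],[[6.75,5,0],0,0.045],[[8,5.85,0],0,0.045],[[8.8,6.4,0],0,0.045],[[9.15,6.65,0],0,0.045],[[9.15,6.65,0],0,0.045]]' | python3 -m crank; python3 wl.py w7.png yellow_tray; python3 to.py 0.633 -0.139 0.042
```

```text
clock: 11.8
position: [0.6329, -0.14, 0.1574]
eef_rot: [-0.0, 1.0, -0.001, -0.002]
ft_force: [-0.3, 0.2, -2.6]
gripper_width: 0.0514
grip_force: 43.2
yellow_tray 0.62 [ 0.6329 -0.1415  0.004 ] [323. 185.]
yellow_tray 0.58 [ 0.7857 -0.1938 -0.0038] [385.   4.]
[ 0.6313 -0.1385  0.1586] 11.9
[ 0.6313 -0.1385  0.1586] [0.0022 0.0007 0.1166] turn -0.000198233148936889
```

View pics/w7.png

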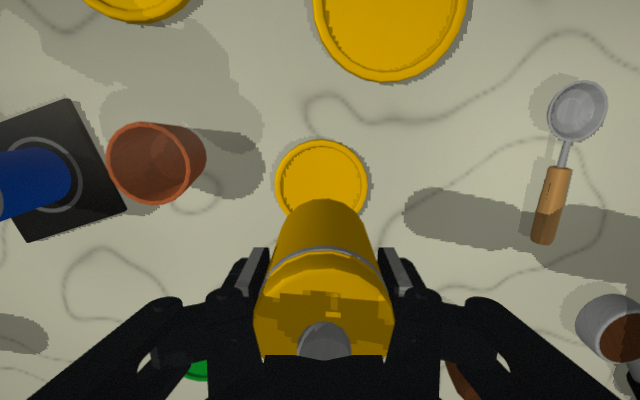

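The small yellow tray (323,180) is in line with the held can. The blue can stands upright on the mat ring and the cup at (155,163) is clear. Lowering.

```bash
echo '[[[0.05,0.05,1.5],0,0.045],[[0.05,0.05,3],0,0.045],[[0.05,0.05,4.25],0,0.045],[[0.05,0.05,5],0,0.045],[[0.05,0.05,5.4],0,0.045],[[0.05,0.05,5.65],0,0.045],[[0.05,0.05,5.75],0,0.045],[[0.05,0.05,5.85],0,0.045],[[0.05,0.05,5.9],0,0.045],[[0.05,0.05,5.9],0,0.045]]' | python3 -m crank; echo '[[[0,0,0.05],0,0.045],[[0,0,0.1],0,0.045],[[0,0,0.1],0,0.045]]' | python3 -m crank
```

```text
clock: 12.73
position: [0.6346, -0.1403, 0.0434]
eef_rot: [0.0, 1.0, -0.0, 0.001]
ft_force: [-0.4, -0.3, -3.3]
gripper_width: 0.0513
grip_force: 43.2
clock: 12.98
position: [0.6347, -0.1404, 0.0417]
eef_rot: [0.0, 1.0, -0.0, 0.001]
ft_force: [-0.6, -0.3, 4.9]
gripper_width: 0.0508
grip_force: 43.5
```

Contact at 5 N. I release, rise and go on to the green can.

To row units: -0.2 m is -10, -0.19 m is -9.5.

```bash
echo '[[[0,0,0],0,0.085],[[0,0,0],0,0.085],[[0,0,0],0,0.085],[[0,0,0],0,0.085],[[0,0,0],0,0.085]]' | python3 -m crank; echo '[[[0,0,-1.5],0,0.085],[[0,0,-3.5],0,0.085],[[0,0,-5.5],0,0.085],[[0,0,-7.5],0,0.085],[[0,0,-9.5],0,0.085],[[0,0,-10],0,0.085],[[0,0,-10],0,0.085]]' | python3 -m crank; python3 wl.py w8.png yellow_can yellow_tray; python3 to.py 0.476 0.267 0.24
```

```text
clock: 13.4
position: [0.6342, -0.1403, 0.0405]
eef_rot: [0.0, 1.0, -0.0, 0.0]
ft_force: [0.1, 0.6, -0.4]
gripper_width: 0.0848
grip_force: 0.0
clock: 13.98
position: [0.636, -0.1407, 0.2452]
eef_rot: [0.001, 1.0, -0.0, 0.004]
ft_force: [-0.1, 0.4, 0.3]
gripper_width: 0.0853
grip_force: 0.0
yellow_can 0.9 [ 0.6323 -0.1442  0.0071] [324. 173.]
yellow_tray 0.75 [ 0.7858 -0.1924  0.0001] [368.  34.]
[ 0.6331 -0.14    0.2382] 14.1333
[ 0.6331 -0.14    0.2382] [-0.1572 -0.407  -0.0008] turn -0.00017422563628898138
```

View pics/w8.png

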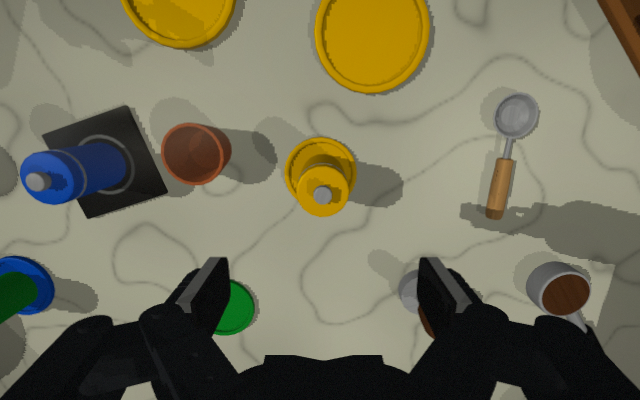

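The yellow can stands in the small yellow tray (knob 323,195, tray 320,172). The cup at (196,153) and the blue can on the mat are unmoved. Now over to the green can.

```bash
echo '[[[-0.5,-1.25,0],0,0.085],[[-1.2,-3,0],0,0.085],[[-1.9,-4.9,0],0,0.085],[[-2.65,-6.8,0],0,0.085],[[-3.4,-8.7,0],0,0.085],[[-4.15,-10.6,0],0,0.085],[[-4.85,-12.5,0],0,0.085],[[-5.6,-14.4,0],0,0.085],[[-6.35,-16.3,0],0,0.085],[[-7.1,-18.2,0],0,0.085]]' | python3 -m crank; echo '[[[-0.6,-1.5,0],0,0.085],[[-0.75,-2.1,0],0,0.085],[[-0.75,-2.1,0],0,0.085]]' | python3 -m crank; python3 wl.py w9.png green_can; python3 to.py 0.476 0.267 0.04
```

```text
clock: 14.97
position: [0.4901, 0.2249, 0.2378]
eef_rot: [0.001, 1.0, -0.0, -0.002]
ft_force: [1.2, 1.7, -0.4]
gripper_width: 0.085
grip_force: 0.0
clock: 15.22
position: [0.4756, 0.2677, 0.2381]
eef_rot: [0.001, 1.0, 0.002, -0.002]
ft_force: [1.3, 0.5, 0.7]
gripper_width: 0.085
grip_force: 0.0
green_can 0.62 [0.4763 0.2704 0.0046] [319. 168.]
[0.4769 0.2651 0.2388] 15.3167
[0.4769 0.2651 0.2388] [-0.0004 -0.0024  0.1988] turn 0.0006706571636166766
```

View pics/w9.png

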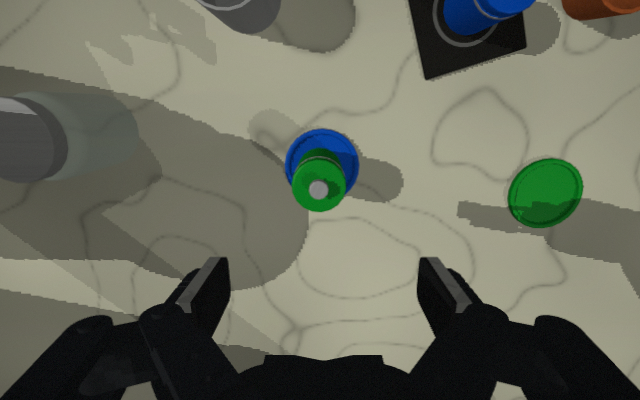

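The green can's knob is at (319,190), and its blue tray is around (323,163). I measure both circles and the knob, then grasp.

```bash
python3 - <<'E'
from h import *
p,T=shot("wrist")
h=cv2.cvtColor(p["pixels"],cv2.COLOR_RGB2HSV)
def fit(lo,hi,x0,x1,y0,y1):
    m=cv2.inRange(h,lo,hi);k=np.zeros_like(m);k[y0:y1,x0:x1]=m[y0:y1,x0:x1]
    P=np.array([ray(p,T,c,.008)[:2] for c in zip(*np.nonzero(k)[::-1])])
    return cv2.minEnclosingCircle(P.astype(np.float32))
print("green",fit((45,80,30),(85,255,255),480,600,140,240))
print("blue",fit((100,100,40),(130,255,255),270,370,110,230))
print("knob",ray(p,T,(318.5,190),.102)); print(bot.get_obs()["position"])
E
```

```text
green ((0.4466228485107422, -0.0020463753025978804), 0.045614033937454224)
blue ((0.4787963032722473, 0.26735737919807434), 0.04351562634110451)
knob [0.47657661 0.26699519 0.102     ]
[0.47729839 0.26457959 0.23916854]
```

To row units: 0.199 m is 9.95, 0.19 m is 9.5.

```bash
echo '[[[-0.05,-0.1,1],0,0.085],[[-0.05,-0.1,3],0,0.085],[[-0.05,-0.1,5],0,0.085],[[-0.05,-0.1,7],0,0.085],[[-0.05,-0.1,8.5],0,0.085],[[-0.05,-0.1,9.5],0,0.085],[[-0.05,-0.1,9.95],0,0.085],[[-0.05,-0.1,9.95],0,0.085]]' | python3 -m crank; echo '[[[0,0,0],0,0.045],[[0,0,0],0,0.045],[[0,0,0],0,0.045],[[0,0,0],0,0.045],[[0,0,0],0,0.045],[[0,0,0],0,0.045]]' | python3 -m crank 40; echo '[[[0,0,-1],0,0.045],[[0,0,-2.5],0,0.045],[[0,0,-4.5],0,0.045],[[0,0,-6],0,0.045],[[0,0,-6],0,0.045],[[0,0,-6],0,0.045]]' | python3 -m crank; python3 to.py 0.446 -0.004 0.16
```

```text
clock: 16.03
position: [0.4755, 0.2657, 0.0393]
eef_rot: [0.001, 1.0, -0.001, -0.002]
ft_force: [-0.0, 0.1, 1.0]
gripper_width: 0.0849
grip_force: 0.0
clock: 16.53
position: [0.4779, 0.2688, 0.0437]
eef_rot: [-0.001, 1.0, -0.0, 0.002]
ft_force: [0.9, 0.4, 6.8]
gripper_width: 0.051
grip_force: 41.5
clock: 17.03
position: [0.4769, 0.2681, 0.1636]
eef_rot: [-0.001, 1.0, 0.0, 0.002]
ft_force: [-0.2, -0.5, -2.7]
gripper_width: 0.0513
grip_force: 42.8
[0.4769 0.2681 0.1636] [-0.0309  0.2721  0.003 ] turn 8.826412924763523e-05
```

To row units: 0.27 m is 13.5, 0.26 m is 13.

```bash
echo '[[[-0.15,1,0],0,0.045],[[-0.3,2.75,0],0,0.045],[[-0.5,4.5,0],0,0.045],[[-0.75,6.5,0],0,0.045],[[-1,8.5,0],0,0.045],[[-1.25,10.5,0],0,0.045],[[-1.45,12,0],0,0.045],[[-1.55,13,0],0,0.045],[[-1.55,13.5,0],0,0.045],[[-1.55,13.5,0],0,0.045]]' | python3 -m crank; python3 wl.py w10.png green_tray; python3 to.py 0.446 -0.004 0.044
```

```text
clock: 17.87
position: [0.4441, -0.0037, 0.1603]
eef_rot: [0.0, 1.0, -0.001, -0.001]
ft_force: [0.6, 1.0, -3.1]
gripper_width: 0.0513
grip_force: 42.9
green_tray 0.84 [ 0.4487 -0.0059 -0.0021] [323. 178.]
[ 0.4448 -0.0018  0.1607] 17.9667
[ 0.4448 -0.0018  0.1607] [0.0014 0.0023 0.1167] turn -0.0008748706119272807
```

View pics/w10.png

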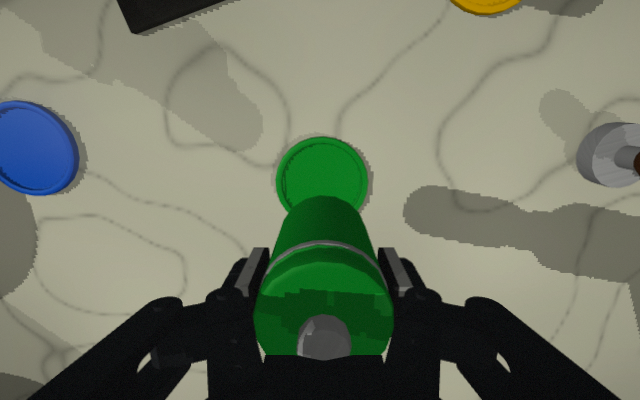

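The green tray (323,178) is in line with the held can (324), as it was for the yellow one. The blue tray is empty at (25,147). Lowering.

To row units: 0.117 m is 5.85, 0.001 m is 0.05.

```bash
echo '[[[0.05,0.05,1.5],0,0.045],[[0.05,0.05,3],0,0.045],[[0.05,0.05,4.25],0,0.045],[[0.05,0.05,5],0,0.045],[[0.05,0.05,5.4],0,0.045],[[0.05,0.05,5.65],0,0.045],[[0.05,0.05,5.75],0,0.045],[[0.05,0.05,5.8],0,0.045],[[0.05,0.05,5.85],0,0.045],[[0.05,0.05,5.85],0,0.045]]' | python3 -m crank; echo '[[[0,0,0.05],0,0.045],[[0,0,0.1],0,0.045],[[0,0,0.1],0,0.045]]' | python3 -m crank
```

```text
clock: 18.8
position: [0.4468, -0.0032, 0.0452]
eef_rot: [0.0, 1.0, -0.0, 0.001]
ft_force: [-0.6, 0.4, -1.9]
gripper_width: 0.0512
grip_force: 42.8
clock: 19.05
position: [0.4467, -0.0033, 0.0436]
eef_rot: [0.0, 1.0, -0.0, 0.001]
ft_force: [-1.5, 1.3, 6.4]
gripper_width: 0.0514
grip_force: 43.5
```

```bash
echo '[[[0,0,0],0,0.085],[[0,0,0],0,0.085],[[0,0,0],0,0.085],[[0,0,0],0,0.085],[[0,0,0],0,0.085]]' | python3 -m crank; echo '[[[0,0,-1.5],0,0.085],[[0,0,-3.5],0,0.085],[[0,0,-5.5],0,0.085],[[0,0,-7.5],0,0.085],[[0,0,-9.5],0,0.085],[[0,0,-10],0,0.085],[[0,0,-10],0,0.085]]' | python3 -m crank; python3 wl.py w11.png green_can; python3 to.py 0.645 0.119 0.24;echo '[[[1,-0.6,0],0,0.085],[[2.5,-1.5,0],0,0.085],[[4.1,-2.5,0],0,0.085],[[5.75,-3.5,0],0,0.085],[[7.4,-4.5,0],0,0.085],[[8.75,-5.4,0],0,0.085],[[9.5,-5.9,0],0,0.085],[[9.9,-6.1,0],0,0.085],[[9.9,-6.1,0],0,0.085]]' | python3 -m crank; python3 wl.py w12.png blue_can; python3 to.py 0.645 0.119 0.044
```

```text
clock: 19.47
position: [0.4463, -0.0033, 0.0425]
eef_rot: [0.0, 1.0, -0.0, 0.0]
ft_force: [-0.5, -0.0, 0.2]
gripper_width: 0.0848
grip_force: 0.0
clock: 20.05
position: [0.4482, -0.0033, 0.2461]
eef_rot: [0.0, 1.0, -0.0, 0.004]
ft_force: [0.0, 0.5, -0.6]
gripper_width: 0.0849
grip_force: 0.0
[ 0.4456 -0.0032  0.2418] 20.15
[ 0.4456 -0.0032  0.2418] [ 0.1993 -0.1223  0.0016] turn -0.00028514888571766836
clock: 20.9
position: [0.6444, 0.1193, 0.239]
eef_rot: [0.0, 1.0, 0.0, -0.002]
ft_force: [-0.5, -0.4, -0.3]
gripper_width: 0.0852
grip_force: 0.0
blue_can 0.91 [0.6442 0.1163 0.0084] [324. 169.]
blue_can 0.41 [ 0.4451 -0.0057 -0.001 ] [411. 310.]
[0.643  0.1181 0.2408] 21.0
[0.643  0.1181 0.2408] [ 0.0028 -0.0012  0.1968] turn -0.00042422306316164415
```

```bash
python3 -c "
import cv2
a=cv2.imread('pics/w11.png');b=cv2.imread('pics/w12.png')
cv2.imwrite('pics/w1112.png',cv2.resize(cv2.vconcat([a[:300],b[:300]]),None,fx=1,fy=1))"
```

```text
(no output)
```

View pics/w1112.png

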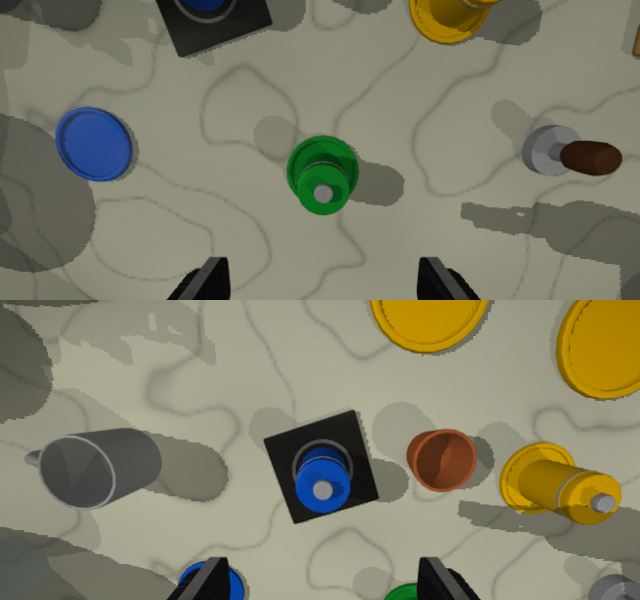

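The green can stands in its tray (knob 323,193). The blue can stands in the middle of the mat (knob 323,190 in the lower picture). Grasping the blue can.

```bash
echo '[[[0.1,-0.05,1],0,0.085],[[0.1,-0.05,3],0,0.085],[[0.1,-0.05,5],0,0.085],[[0.1,-0.05,7],0,0.085],[[0.1,-0.05,8.5],0,0.085],[[0.1,-0.05,9.4],0,0.085],[[0.1,-0.05,9.8],0,0.085],[[0.1,-0.05,9.8],0,0.085]]' | python3 -m crank; echo '[[[0,0,0],0,0.045],[[0,0,0],0,0.045],[[0,0,0],0,0.045],[[0,0,0],0,0.045],[[0,0,0],0,0.045],[[0,0,0],0,0.045]]' | python3 -m crank 40; echo '[[[0,0,-1],0,0.045],[[0,0,-2.5],0,0.045],[[0,0,-4.5],0,0.045],[[0,0,-6],0,0.045],[[0,0,-6],0,0.045],[[0,0,-6],0,0.045]]' | python3 -m crank; python3 to.py 0.479 0.267 0.16
```

```text
clock: 21.67
position: [0.644, 0.1186, 0.0449]
eef_rot: [0.0, 1.0, -0.001, -0.002]
ft_force: [0.2, 0.3, 0.6]
gripper_width: 0.0852
grip_force: 0.0
clock: 22.17
position: [0.6475, 0.1199, 0.0489]
eef_rot: [-0.0, 1.0, -0.0, 0.002]
ft_force: [-0.5, -0.4, 6.5]
gripper_width: 0.0511
grip_force: 42.3
clock: 22.67
position: [0.6471, 0.1199, 0.169]
eef_rot: [-0.0, 1.0, -0.0, 0.002]
ft_force: [-0.8, 0.1, -3.1]
gripper_width: 0.0509
grip_force: 42.6
[0.6471 0.1199 0.169 ] [-0.1682 -0.147   0.0083] turn -6.679671031576541e-05
```

To row units: -0.167 m is -8.35, -0.158 m is -7.9.

```bash
echo '[[[-0.75,-0.65,0],0,0.045],[[-2,-1.75,0],0,0.045],[[-3.25,-2.85,0],0,0.045],[[-4.5,-3.95,0],0,0.045],[[-5.75,-5.05,0],0,0.045],[[-7,-6.15,0],0,0.045],[[-7.9,-6.9,0],0,0.045],[[-8.35,-7.3,0],0,0.045],[[-8.35,-7.3,0],0,0.045]]' | python3 -m crank; python3 wl.py w13.png blue_tray; python3 to.py 0.479 0.267 0.046
```

```text
clock: 23.42
position: [0.4766, 0.2666, 0.165]
eef_rot: [0.001, 1.0, 0.001, -0.002]
ft_force: [-0.1, -0.5, -1.7]
gripper_width: 0.0511
grip_force: 42.5
blue_tray 0.79 [0.4783 0.2691 0.0024] [318. 181.]
blue_tray 0.37 [0.4724 0.2615 0.1238] [328. 236.]
[0.4793 0.2654 0.1657] 23.5167
[0.4793 0.2654 0.1657] [-0.0003 -0.0018  0.1197] turn 0.0006064859678557366
```

View pics/w13.png

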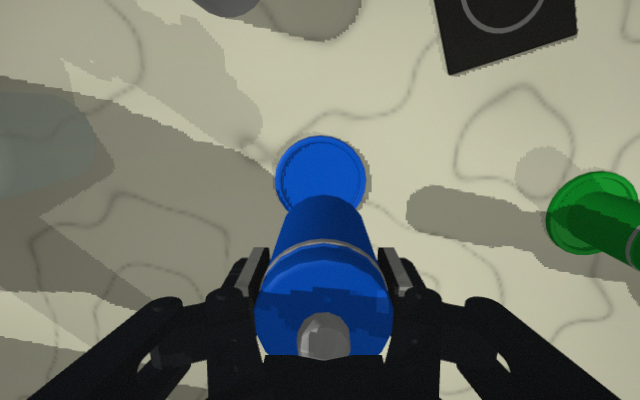

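The blue tray (321,178) is in line with the held can (324). Lowering.

```bash
echo '[[[0,-0.05,1.5],0,0.045],[[0,-0.05,3],0,0.045],[[0,-0.05,4.25],0,0.045],[[0,-0.05,5],0,0.045],[[0,-0.05,5.5],0,0.045],[[0,-0.05,5.75],0,0.045],[[0,-0.05,5.9],0,0.045],[[0,-0.05,5.95],0,0.045],[[0,-0.05,6],0,0.045],[[0,-0.05,6],0,0.045]]' | python3 -m crank; echo '[[[0,0,0.05],0,0.045],[[0,0,0.1],0,0.045],[[0,0,0.1],0,0.045]]' | python3 -m crank
```

```text
clock: 24.35
position: [0.4799, 0.267, 0.0472]
eef_rot: [-0.0, 1.0, -0.0, 0.001]
ft_force: [0.8, 0.2, -1.3]
gripper_width: 0.0512
grip_force: 42.6
clock: 24.6
position: [0.4795, 0.267, 0.0449]
eef_rot: [-0.0, 1.0, -0.0, 0.0]
ft_force: [1.0, 0.1, -1.7]
gripper_width: 0.0514
grip_force: 42.8
```

To row units: 0.002 m is 0.1, 0.001 m is 0.05.

```bash
echo '[[[0,0,0.05],0,0.045],[[0,0,0.1],0,0.045],[[0,0,0.1],0,0.045]]' | python3 -m crank
```

```text
clock: 24.85
position: [0.4795, 0.267, 0.0448]
eef_rot: [-0.0, 1.0, 0.0, 0.001]
ft_force: [-3.4, -2.5, 13.5]
gripper_width: 0.051
grip_force: 43.9
```

```bash
echo '[[[0,0,-0.05],0,0.085],[[0,0,-0.05],0,0.085],[[0,0,-0.05],0,0.085],[[0,0,-0.05],0,0.085],[[0,0,-0.05],0,0.085]]' | python3 -m crank; echo '[[[0,0,-1.5],0,0.085],[[0,0,-3.5],0,0.085],[[0,0,-5.5],0,0.085],[[0,0,-7.5],0,0.085],[[0,0,-9.5],0,0.085],[[0,0,-10],0,0.085],[[0,0,-10],0,0.085]]' | python3 -m crank; python3 wl.py w14.png blue_can; echo '[[[0,1,0],0,0.085],[[0,3,0],0,0.085],[[0,5,0],0,0.085],[[0,7,0],0,0.085],[[0,9,0],0,0.085],[[0,11,0],0,0.085],[[0,13,0],0,0.085],[[0,15,0],0,0.085],[[0,17,0],0,0.085],[[0,19,0],0,0.085]]' | python3 -m crank;python3 to.py 0.474 -0.273 0.24
```

```text
clock: 25.27
position: [0.4792, 0.2667, 0.0433]
eef_rot: [0.0, 1.0, -0.0, -0.0]
ft_force: [-0.0, 0.2, 0.4]
gripper_width: 0.0848
grip_force: 0.0
clock: 25.85
position: [0.481, 0.2677, 0.2473]
eef_rot: [-0.002, 1.0, -0.0, 0.004]
ft_force: [-0.4, 0.6, -0.7]
gripper_width: 0.0854
grip_force: 0.0
blue_can 0.6 [0.478  0.2639 0.0024] [325. 171.]
[0.4787 0.2665 0.2424] 25.95
clock: 26.78
position: [0.4774, -0.1148, 0.2407]
eef_rot: [-0.001, 1.0, -0.0, -0.003]
ft_force: [0.6, 0.8, 0.4]
gripper_width: 0.0851
grip_force: 0.0
[ 0.4774 -0.1148  0.2407] [-0.0034  0.1582  0.0005] turn -0.00026614531845849755
```

The rows are not in the units I measure in: shifts go in units of 20 mm and turns go in units of 0.05 rad. I convert before sending: 0.158 m is 7.9, 0.145 m is 7.25.

```bash
echo '[[[-0.05,2,0],0,0.085],[[-0.1,4,0],0,0.085],[[-0.15,6,0],0,0.085],[[-0.2,7.25,0],0,0.085],[[-0.2,7.9,0],0,0.085],[[-0.2,7.9,0],0,0.085]]' | python3 -m crank; python3 wl.py w15.png tamper green_can; python3 to.py 0.474 -0.273 0.045;python3 -c "
import cv2
a=cv2.imread('pics/w14.png');b=cv2.imread('pics/w15.png')
cv2.imwrite('pics/w1415.png',cv2.vconcat([a[:260],b[:320]]))"
```

```text
clock: 27.28
position: [0.4741, -0.273, 0.2407]
eef_rot: [-0.001, 1.0, -0.002, -0.002]
ft_force: [-0.2, -0.6, -0.5]
gripper_width: 0.0851
grip_force: 0.0
green_can 0.75 [ 0.4458 -0.0045  0.0037] [103. 191.]
[ 0.4748 -0.2697  0.2423] 27.4333
[ 0.4748 -0.2697  0.2423] [-0.0003  0.0037  0.1973] turn 0.0005286604658851125
```

View pics/w1415.png

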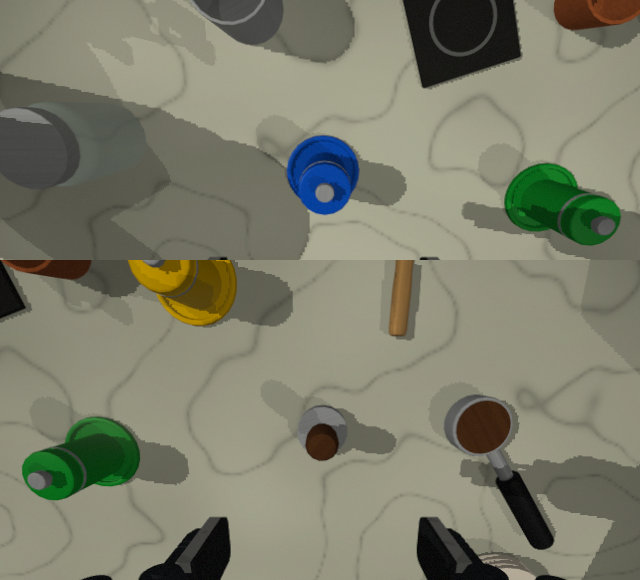

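The top half shows the blue can in the blue tray (knob 324,192). The bottom half shows the tamper at (321,182) for the handle top and (322,170) for the foot. The similar dark portafilter at (480,165) is not the tamper.

```bash
python3 - <<'E'
from h import *
p,T=shot("wrist");print(ray(p,T,(321,182),.09),ray(p,T,(322.5,169.5),.02),bot.get_obs()["position"])
E
```

```text
[ 0.47816367 -0.2692974   0.09      ] [ 0.4763273  -0.27050393  0.02      ] [ 0.47496033 -0.26951479  0.24278108]
```

To row units: 0.197 m is 9.85, 0.001 m is 0.05.

```bash
echo '[[[0.05,0.05,1],0,0.085],[[0.05,0.05,3],0,0.085],[[0.05,0.05,5],0,0.085],[[0.05,0.05,7],0,0.085],[[0.05,0.05,8.5],0,0.085],[[0.05,0.05,9.4],0,0.085],[[0.05,0.05,9.85],0,0.085],[[0.05,0.05,9.85],0,0.085]]' | python3 -m crank; echo '[[[0,0,0],0,0.06],[[0,0,0],0,0.045],[[0,0,0],0,0.03],[[0,0,0],0,0.025],[[0,0,0],0,0.025],[[0,0,0],0,0.025],[[0,0,0],0,0.025],[[0,0,0],0,0.025]]' | python3 -m crank 50; echo '[[[0,0,-1],0,0.025],[[0,0,-2.5],0,0.025],[[0,0,-4.5],0,0.025],[[0,0,-6],0,0.025],[[0,0,-6],0,0.025],[[0,0,-6],0,0.025]]' | python3 -m crank; python3 wl.py w16.png; python3 to.py 0.6445 0.118 0.165
```

```text
clock: 28.15
position: [0.4753, -0.2703, 0.0449]
eef_rot: [-0.001, 1.0, 0.001, -0.002]
ft_force: [0.5, 0.5, 0.1]
gripper_width: 0.0852
grip_force: 0.0
clock: 28.82
position: [0.4768, -0.2723, 0.0479]
eef_rot: [0.0, 1.0, -0.0, 0.001]
ft_force: [-0.7, 2.1, 5.9]
gripper_width: 0.0313
grip_force: 49.3
clock: 29.32
position: [0.4767, -0.2727, 0.1683]
eef_rot: [0.001, 1.0, -0.0, 0.002]
ft_force: [-0.9, 0.1, -3.1]
gripper_width: 0.0315
grip_force: 50.3
[ 0.4756 -0.272   0.1663] 29.3667
[ 0.4756 -0.272   0.1663] [ 0.1688 -0.3901  0.0013] turn -0.00034540220162639936
```

View pics/w16.png

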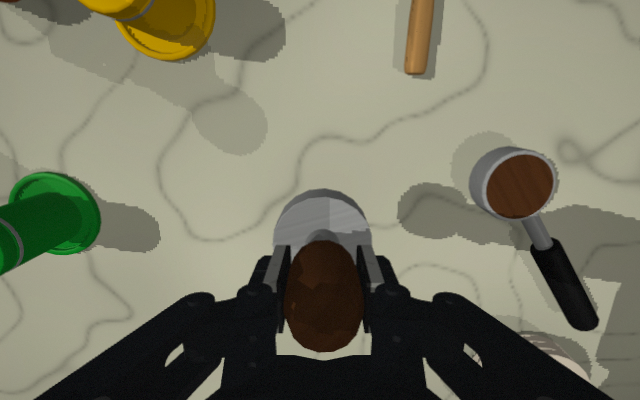

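The tamper is held upright (foot 322,230, handle between the pads). Carrying it to the mat.

To row units: 0.14 m is 7, -0.322 m is -16.1.

```bash
echo '[[[0.4,-0.9,0],0,0.025],[[1,-2.3,0],0,0.025],[[1.7,-4,0],0,0.025],[[2.5,-5.75,0],0,0.025],[[3.25,-7.5,0],0,0.025],[[4,-9.25,0],0,0.025],[[4.75,-11,0],0,0.025],[[5.5,-12.75,0],0,0.025],[[6.25,-14.5,0],0,0.025],[[7,-16.1,0],0,0.025]]' | python3 -m crank;  echo '[[[0.7,-1.7,0],0,0.025],[[1.1,-2.5,0],0,0.025],[[1.35,-3.1,0],0,0.025],[[1.35,-3.25,0],0,0.025],[[1.35,-3.25,0],0,0.025]]' | python3 -m crank; python3 wl.py w17.png tamping_mat; python3 to.py 0.6445 0.1175 0.056
```

```text
clock: 30.2
position: [0.6151, 0.0518, 0.1636]
eef_rot: [0.0, 1.0, 0.0, -0.003]
ft_force: [0.9, -0.6, -3.2]
gripper_width: 0.0315
grip_force: 50.6
clock: 30.62
position: [0.6422, 0.1147, 0.1647]
eef_rot: [0.001, 1.0, 0.0, -0.002]
ft_force: [-0.2, -0.3, -2.4]
gripper_width: 0.0319
grip_force: 50.7
tamping_mat 0.67 [ 0.6442  0.1184 -0.0026] [317. 180.]
[0.6423 0.1133 0.1657] 30.7167
[0.6423 0.1133 0.1657] [ 0.0024 -0.0043  0.1097] turn -0.0011182417887130602
```

View pics/w17.png

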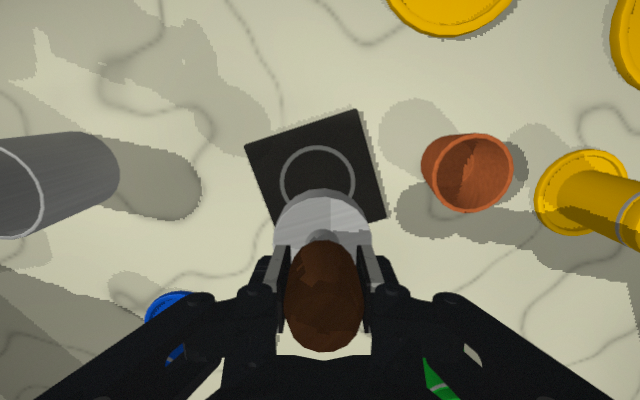

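The ring centre (317,182) lies about 4 mm to the left of the tamper's line (323), which agrees with the computed shift. Lowering with that correction.

To row units: 0.109 m is 5.45, -0.004 m is -0.2.

```bash
echo '[[[0.1,-0.2,1.25],0,0.025],[[0.1,-0.2,2.75],0,0.025],[[0.1,-0.2,4],0,0.025],[[0.1,-0.2,4.7],0,0.025],[[0.1,-0.2,5.1],0,0.025],[[0.1,-0.2,5.3],0,0.025],[[0.1,-0.2,5.4],0,0.025],[[0.1,-0.2,5.45],0,0.025],[[0.1,-0.2,5.45],0,0.025]]' | python3 -m crank; echo '[[[0,0,0.05],0,0.025],[[0,0,0.1],0,0.025],[[0,0,0.1],0,0.025]]' | python3 -m crank
```

```text
clock: 31.47
position: [0.6459, 0.1185, 0.0586]
eef_rot: [-0.0, 1.0, -0.0, 0.001]
ft_force: [0.3, 0.1, -2.2]
gripper_width: 0.0318
grip_force: 50.6
clock: 31.72
position: [0.6455, 0.1188, 0.056]
eef_rot: [-0.0, 1.0, -0.0, 0.001]
ft_force: [-0.5, -0.4, -1.2]
gripper_width: 0.0321
grip_force: 50.7
```

To row units: 0.001 m is 0.05.

```bash
echo '[[[0,0,0.05],0,0.025],[[0,0,0.05],0,0.025],[[0,0,0.05],0,0.025]]' | python3 -m crank
```

```text
clock: 31.97
position: [0.6458, 0.119, 0.0559]
eef_rot: [-0.0, 1.0, -0.0, 0.001]
ft_force: [-1.6, -0.0, 5.9]
gripper_width: 0.0316
grip_force: 51.1
```

To row units: -0.2 m is -10, -0.19 m is -9.5.

```bash
echo '[[[0,0,0],0,0.085],[[0,0,0],0,0.085],[[0,0,0],0,0.085],[[0,0,0],0,0.085],[[0,0,0],0,0.085],[[0,0,0],0,0.085]]' | python3 -m crank; echo '[[[0,0,-1.5],0,0.085],[[0,0,-3.5],0,0.085],[[0,0,-5.5],0,0.085],[[0,0,-7.5],0,0.085],[[0,0,-9.5],0,0.085],[[0,0,-10],0,0.085],[[0,0,-10],0,0.085],[[0,0,-10],0,0.085]]' | python3 -m crank; python3 wl.py w18.png tamper tamping_mat; python3 - <<'E'
from h import *
p,T=shot("top","top1.png")
for l in "blue_can yellow_can green_can tamper espresso_cup milk_jug".split():
    for r in bot.place_of(p,l)[:1]: print(l,round(r["confidence"],2),world(T,r["xyz"]).round(4))
E
```

```text
clock: 32.47
position: [0.6452, 0.1187, 0.0543]
eef_rot: [0.0, 1.0, -0.0, -0.0]
ft_force: [0.3, -0.9, -0.3]
gripper_width: 0.0847
grip_force: 0.0
clock: 33.13
position: [0.645, 0.1187, 0.2541]
eef_rot: [0.0, 1.0, -0.0, -0.0]
ft_force: [-0.8, 0.2, -0.3]
gripper_width: 0.0848
grip_force: 0.0
tamper 0.6 [0.6442 0.1179 0.0089] [322. 168.]
[0.6441 0.1186 0.2516] 33.2833
blue_can 0.92 [0.4748 0.268  0.0012]
yellow_can 0.8 [ 0.6292 -0.1353 -0.0012]
green_can 0.66 [ 0.4409 -0.0021  0.0056]
espresso_cup 0.62 [ 6.576e-01 -2.300e-03  1.000e-04]
milk_jug 0.68 [ 0.6584  0.3461 -0.0023]
```

View pics/w18.png

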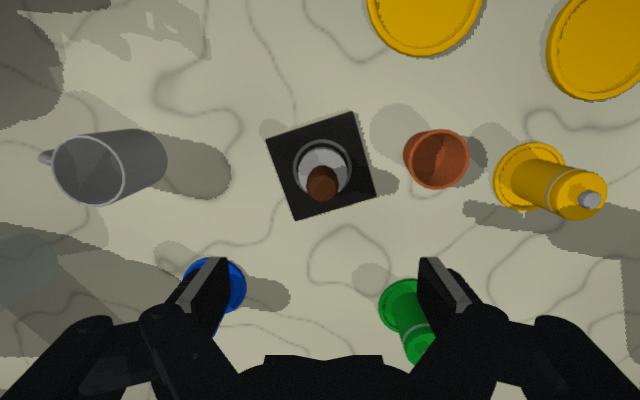

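The tamper stands within the grey ring on the mat (foot 322,167, ring 321,168). The cans are in their trays and the cup and jug haven't moved. Handing in.

```bash
python3 -c "
from station import bot
print(bot.hand_in())"
```

```text
the job is handed in; nothing more can be done
None
```

The job is handed in at about 33 s on the clock: the last pictures show each canister in its own-colour tray, the tamper upright inside the mat's ring, and the cup and jug where they started; the hand-in gave no verdict.

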